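# Put the round pots and cans back in their fitted dishes

### The arm

A 6-joint arm with a two-finger parallel gripper is mounted at the origin on a cart in front of the work surface, level with it; the furniture and walls round the work are solid. World frame = base frame: x ahead of the robot, y to its left, z up, the work surface at z = 0. Lengths are in m, angles in rad, forces in N, time in s.
With the tool pointing down it reaches from about 0.325 to 0.875 m from the base axis. Payload 4.4 kg.
Tool frame: the origin (TCP) lies midway between the tips of the shut fingers; the grasp point (between the pads) lies 19 mm behind it; z points along the fingers, y is the line along which they close (so a half turn about z gives the same grasp; the last joint's range is limited). The gripper opens to 85 mm and grips with 20 to 120 N. Pads are 22 mm wide; open, the fingers measure 114 mm over their backs; the gripper's body (76 mm by 85 mm) begins 54 mm behind the grasp point. The pads swing forward as they close: fully open they stand 13 mm farther back than shut.
Start: joints at [1.018, 0.207, 1.542, -0, 1.393, -0.15], TCP at [0.225, 0.529, 0.199] pointing down, gripper open.
Joint ranges: [-2.73, 2.73], [-0.86, 2.22], [0.23, 2.46], [-1.11, 4.25], [0.08, 2.63], [-2.82, 2.82]. Speed limits (rad/s): [2.79, 2.79, 3.14, 3.14, 3.14, 3.14].

### API

Orientations are given as [roll, pitch, yaw] about the fixed x, y, z axes, in that order (R = Rz(yaw) Ry(pitch) Rx(roll)).
In Python, from plant import status, camera, camera_info, ticket, finder gives the robot as it stands.
- The arm moves only by the tool carry_out, never from a script. Its argument "plan" is a list of rows, each a list of 7 numbers: the shift along the world's x, y, z in cm, then the turn, a rotation vector about the world's x, y, z in rad, then the opening, from -1 (shut) to 1 (fully open). A call has exactly 5 rows; each row shifts and turns the commanded pose from where the row before left it; what a row does not reach is not made up. A row lasts 1/10 s, in which the tool goes at most 50 mm and 8.59 degrees, less where a joint would pass 70% of its speed; a pose out of reach is approached as far as the arm can. A call with a gripper value outside its range is refused whole. The fingers move at their own pace and stop on an object; "force" is the grip in N (left out, the last holds). Time passes only in rows, so rows that do not move let the fingers close, or fill a call up. It gives the time, the measured TCP pose, the force, the opening and the grip force at its end, in the units of the state.
- status.sense(): the state, without advancing time (a new reading comes with each control period).
- camera(name): name is "scene" or "top" or "wrist"; returns (picture, depth): 384x512x3 uint8, blue, green, red; 384x512 float32, m along the optical axis (not along the pixel's ray), 0 where there is no reading.
- camera_info(name): a dict with "intrinsics" (3x3 intrinsics, pixels), "R" (3x3) and "t" (3): a world point X has camera coordinates R X + t. Camera axes: x right, y down, z forward; pixel columns grow to the right and rows downward; lengths in m; the calibration is good to about 2 mm. The wrist camera is an equidistant fisheye: a pixel r from the principal point sees the ray r / f radians off the axis. A picture is of the moment at which its call begins: read the wrist's pose just before it. camera_info takes no time and is no camera call; for the wrist camera it gives the pose at the moment of the call.
- ticket.hand_in(): hands the job in; it is judged then, once.
Trained networks look in the newest picture that a camera, given by its name, has taken for a name from the list of things; names that differ only in an ending like _2 or _b are one class to them, and where a whole thing is asked for, a point or a joint stands for the part that bears it (a point fixed in the world has none). Each returns a list of dicts, best first, with "score" (0 to 1); they miss things now and then, are a little off and sometimes report something else, mostly with a low value. They report only what shows in the picture. A call takes as long as a camera call. They do not tell look-alikes from the thing itself.
- finder.find_in(camera, query): "pixel" ([row, column] in pixels, amid what is visible of it).
- finder.outline_of(camera, query): "region" (384x512 bool, what is visible of it) and "pixel" ([row, column] in pixels, amid what is visible of it).
The state is a dict: "t": time; "joints": joint angles; "qd": joint speeds; "effort": joint torques, N m; "position": TCP position; "ee_rot": TCP orientation; "ft_force": force on the tool from outside, world axes, zero at the start; "wrist_torque": the same for the moment, N m; "grip_width": finger opening in m; "grip_force": force on a finger pad.
Only numpy, scipy, OpenCV 4.12 (cv2) and the standard library are available. Lean on these libraries where they do the work, as an engineer would, in place of code of your own. Each camera call takes 0.05 s, during which the arm holds its last target. There are 200 camera calls.

### The job

Tidy the bench: stand the milky jar, the brass-wool tin, the flux pot and the blue capacitor each in the round black dish made for it, the one it fits closely, so that it sits upright and flat on the dish's floor. Keep them upright all the while, and do not shift the green circuit board or the black heat sink that lie among them.

Things in the scene. Friction and masses are not known exactly. Their poses are not given: they have to be found in the camera images.
- jar_mid (a point): milky white plastic jar with a closed lid, standing upright: round, 61 mm diameter over the lid (59 mm at the foot), 54 mm high; the largest of the four. This point is its centre, on its axis, 27 mm above its underside; z points up along its axis.
- tin_mid (a point): pale tin of brass wool for cleaning soldering tips, open on top, standing upright: round, 50 mm diameter, 28 mm high. This point is its centre, on its axis, 14 mm above its underside; z points up along its axis.
- pot_mid (a point): small flux pot standing upright: round, white with a black screw lid; lid 42 mm diameter from 16 to 25 mm above the table, white foot below it 39 mm diameter, 25 mm high in all. This point is its centre, on its axis, 12.5 mm above its underside; z points up along its axis.
- capacitor_mid (a point): large blue capacitor can standing upright: round, 32 mm diameter, 45 mm high; the narrowest of the four. This point is its centre, on its axis, 22.5 mm above its underside; z points up along its axis.
- jar_holder_floor (a point): round black dish with a cork-coloured floor, fixed to the table, the one that fits the jar: the well is 70 mm in diameter, the mouth flares to 78 mm; 84 mm across outside. Its rim is 11 mm above the table, its floor 3 mm; the straight wall ends 7 mm above the table and the flare runs from there to the rim, so keep fingertips more than 11 mm above the table when setting a thing down in it. This point is the centre of its floor; z points up.
- tin_holder_floor (a point): round black dish with a cork-coloured floor, fixed to the table, the one that fits the tin: the well is 59 mm in diameter, the mouth flares to 67 mm; 73 mm across outside. Its rim is 11 mm above the table, its floor 3 mm; the straight wall ends 7 mm above the table and the flare runs from there to the rim, so keep fingertips more than 11 mm above the table when setting a thing down in it. This point is the centre of its floor; z points up.
- pot_holder_floor (a point): round black dish with a cork-coloured floor, fixed to the table, the one that fits the pot: the well is 48 mm in diameter, the mouth flares to 56 mm; 62 mm across outside. Its rim is 11 mm above the table, its floor 3 mm; the straight wall ends 7 mm above the table and the flare runs from there to the rim, so keep fingertips more than 11 mm above the table when setting a thing down in it. This point is the centre of its floor; z points up.
- capacitor_holder_floor (a point): round black dish with a cork-coloured floor, fixed to the table, the one that fits the capacitor: the well is 38 mm in diameter, the mouth flares to 46 mm; 52 mm across outside. Its rim is 11 mm above the table, its floor 3 mm; the straight wall ends 7 mm above the table and the flare runs from there to the rim, so keep fingertips more than 11 mm above the table when setting a thing down in it. This point is the centre of its floor; z points up.
- board: green circuit board lying flat on short feet, 64 x 93 mm, 19 mm high at its connector, loose; not to be shifted. Origin at the centre of its underside, y along its length, z up.
- heatsink: black finned heat sink, 30 x 42 x 23 mm high, standing loose; not to be shifted. Origin at the centre of its underside, y along its 42 mm length, z up. It stands beside a fixed grey-blue instrument box behind the middle of the work (x 0.59 to 0.70, y 0.03 to -0.20, 130 mm high). A small control box hangs over the back of that instrument (x from 0.71, y -0.13, 0.43 m up), so carry things across the middle along the front of the table, not over the instrument.
Things that resemble listed ones, but are neither listed nor needed, are in the scene too. What is shaped like the part that bears jar_holder_floor but red is not meant.

How it is judged:
At the end, for the whole second after the job is handed in: Each of the four things stands in its own dish: centre within 8 mm of the dish's centre, underside within 2.5 mm of its floor, upright within 0.08 rad, released and at rest (horizontal distance between jar_mid and jar_holder_floor below 0.008 m and z of jar_mid in the frame of jar_holder_floor below 0.0295 m and angle between each of jar_mid, tin_mid, pot_mid, capacitor_mid's own z axis and vertical below 0.08 rad and linear speed of each of jar, tin, pot, capacitor below 0.02 m/s and horizontal distance between tin_mid and tin_holder_floor below 0.008 m and z of tin_mid in the frame of tin_holder_floor below 0.0165 m and horizontal distance between pot_mid and pot_holder_floor below 0.008 m and z of pot_mid in the frame of pot_holder_floor below 0.015 m and horizontal distance between capacitor_mid and capacitor_holder_floor below 0.008 m and z of capacitor_mid in the frame of capacitor_holder_floor below 0.025 m); the robot touches nothing.
It fails at once if one of the four is tipped over (more than 0.5 rad) (angle between any of jar_mid, tin_mid, pot_mid, capacitor_mid's own z axis and vertical above 0.5 rad).
It fails at once if the circuit board is shifted more than 20 mm (distance of board from where it was at the start of the episode above 0.02 m).
It fails at once if the heat sink is shifted more than 20 mm (distance of heatsink from where it was at the start of the episode above 0.02 m).
It also fails if it takes over 122 s, if anything falls off the work surface, if the arm or the gripper's body presses on something with over 40 N, if the wrist force passes 120 N, or if a joint passes its speed limit or range.

## Working session

There is one attempt and no reset: what is moved stays moved. The work goes in short steps, Python scripts to look and compute and a tool call to move; the robot and the scene stay as the last step left them, time stands still between calls to the robot, and variables do not carry over. Pictures are saved under pics/ and viewed, at most 14 in all, crops included, and the job is handed in when it is done.

Besides the shell and the picture viewer there is one more tool, called by a JSON object that holds its "method" and its "body". carry_out: Moves the arm, as the interface text tells. Its arguments: {"type":"object","properties":{"plan":{"type":"array","items":{"type":"array","items":{"type":"number"}}},"force":{"type":"number"}},"required":["plan"]}

```bash
mkdir -p pics; ls; cat > h.py <<'E'
import numpy as np, cv2
from plant import status, camera, camera_info, ticket, finder
def world(ci,px,d):
    K=np.array(ci["intrinsics"]);R=np.array(ci["R"]);t=np.array(ci["t"])
    r,c=px; p=np.array([(c-K[0,2])/K[0,0],(r-K[1,2])/K[1,1],1])*d
    return R.T@(p-t)
def cloud(ci,depth):
    K=np.array(ci["intrinsics"]);R=np.array(ci["R"]);t=np.array(ci["t"])
    r,c=np.indices(depth.shape)
    p=np.stack([(c-K[0,2])/K[0,0]*depth,(r-K[1,2])/K[1,1]*depth,depth],-1)
    return (p-t)@R
E
python3 - <<'E'
from h import *
im,d=camera("top"); cv2.imwrite("pics/top.png",im)
ims,ds=camera("scene"); cv2.imwrite("pics/scene.png",ims)
ci=camera_info("top"); P=cloud(ci,d); print(ci)
for q in "jar_mid tin_mid pot_mid capacitor_mid jar_holder_floor tin_holder_floor pot_holder_floor capacitor_holder_floor board heatsink".split():
    for o in finder.outline_of("top",q)[:4]:
        m=o["region"]&(d>0); p=P[m]
        if len(p)==0: continue
        print(q,round(o["score"],2),np.round(o["pixel"]),m.sum(),"c",np.round((p.min(0)+p.max(0))/2,3)," ext",np.round(np.ptp(p,0),3),"med",np.round(np.median(p,0),3))
print(status.sense())
E
```

```text
pics
{'intrinsics': array([[395.91159805,   0.        , 254.35236936],
       [  0.        , 395.91159805, 185.97545766],
       [  0.        ,   0.        ,   1.        ]]), 'R': array([[ 0.00672548, -0.99997521, -0.00208279],
       [-0.99045725, -0.00637471, -0.13767282],
       [ 0.13765613,  0.00298883, -0.99047557]]), 't': array([-0.02476337,  0.54645426,  0.98140459])}
jar_mid 0.67 [174. 166.] 530 c [0.578 0.209 0.028]  ext [0.06  0.06  0.063] med [0.574 0.205 0.053]
jar_mid 0.28 [166. 342.] 176 c [ 0.603 -0.252  0.011]  ext [0.049 0.04  0.03 ] med [ 0.603 -0.251  0.007]
tin_mid 0.72 [224. 221.] 274 c [0.453 0.068 0.023]  ext [0.049 0.044 0.021] med [0.452 0.067 0.028]
tin_mid 0.54 [227. 173.] 803 c [0.45  0.196 0.005]  ext [0.081 0.085 0.021] med [0.449 0.195 0.003]
pot_mid 0.52 [220. 122.] 249 c [0.453 0.324 0.012]  ext [0.043 0.05  0.033] med [0.452 0.319 0.024]
capacitor_mid 0.69 [175. 121.] 162 c [0.575 0.325 0.025]  ext [0.03  0.031 0.047] med [0.574 0.321 0.043]
jar_holder_floor 0.73 [222. 171.] 732 c [0.452 0.193 0.006]  ext [0.078 0.077 0.017] med [0.451 0.195 0.003]

[... 737 characters left out ...]
031] med [ 0.604 -0.251  0.007]
{'t': 0.6, 'joints': array([ 1.01851919e+00,  2.06560986e-01,  1.54148414e+00, -1.19579879e-05,
        1.39349889e+00, -1.50497195e-01]), 'qd': array([-0.00121505, -0.00072312,  0.000206  , -0.00058434,  0.00118667,
        0.00043355]), 'effort': array([-3.29950890e-04, -3.82789493e+01, -2.91788435e+01, -1.21495509e-04,
        1.29145330e-03, -7.65835694e-06]), 'position': array([0.22487754, 0.52921651, 0.19921139]), 'ee_rot': array([3.14154632e+00, 1.89307388e-05, 2.73981482e+00]), 'ft_force': array([-0.43655662,  0.13627269, -0.25312873]), 'wrist_torque': array([ 0.02587961,  0.03011145, -0.04372084]), 'grip_force': 0.0, 'grip_width': 0.08561739804383385}
```

```bash
python3 -c "
import cv2
a=cv2.imread('pics/top.png');cv2.imwrite('pics/top2.png',cv2.resize(a[110:290,80:430],None,fx=2.25,fy=2.25,interpolation=2))"
```

```text
(no output)
```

View pics/top2.png

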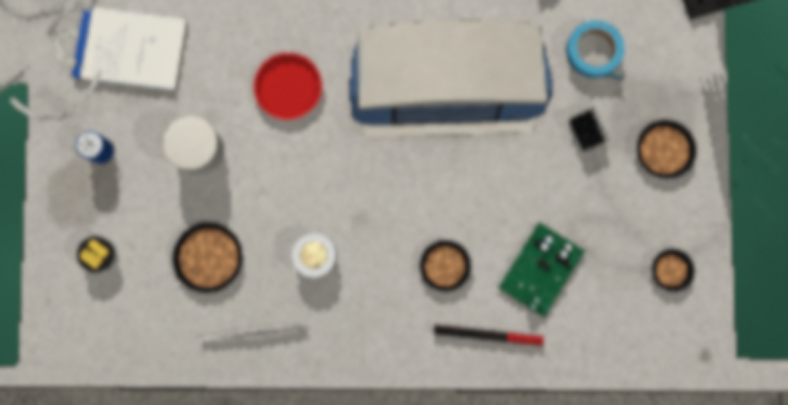

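View pics/scene.png

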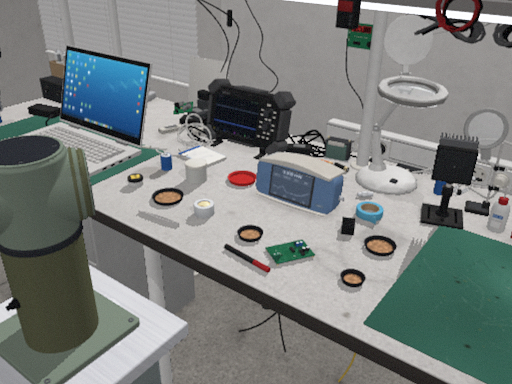

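The top view is in crop pixels (2.25x, offset 80,110). Standing on the left are the capacitor at (95,148), the jar at (190,143), the pot at (96,253) and the tin at (314,255). The dishes are the jar's at (208,257), the pot's at (445,265), the capacitor's at (673,270) and the tin's at (666,149). The red dish at (288,86) is the decoy, and the board and heat sink lie between the right-hand dishes.

Next I'll refine the centres by fitting circles.

```bash
cat > meas.py <<'E'
from h import *
H=dict(jar_mid=.054,tin_mid=.028,pot_mid=.025,capacitor_mid=.045,jar_holder_floor=.011,tin_holder_floor=.011,pot_holder_floor=.011,capacitor_holder_floor=.011)
def plane(ci,pts,z):
    K=np.array(ci["intrinsics"]);R=np.array(ci["R"]);t=np.array(ci["t"])
    o=-R.T@t; out=[]
    for r,c in pts:
        v=R.T@np.array([(c-K[0,2])/K[0,0],(r-K[1,2])/K[1,1],1]); out.append(o+v*(z-o[2])/v[2])
    return np.array(out)[:,:2]
def fit(ci,P,m,z):
    if z>.02: m=m&(P[...,2]>z-.008)
    cs,_=cv2.findContours(m.astype(np.uint8),cv2.RETR_EXTERNAL,cv2.CHAIN_APPROX_NONE)
    c=max(cs,key=cv2.contourArea)[:,0,::-1]
    q=plane(ci,c,z); A=np.c_[2*q,np.ones(len(q))]; s=np.linalg.lstsq(A,(q**2).sum(1),rcond=None)[0]
    return s[:2],2*np.sqrt(s[2]+s[:2]@s[:2])
def run(names,cam="top"):
    im,d=camera(cam);ci=camera_info(cam);P=cloud(ci,d)
    for q in names:
        for o in finder.outline_of(cam,q)[:2]:
            try: c,D=fit(ci,P,o["region"]&(d>0),H[q]); print(q,cam,round(o["score"],2),np.round(c,4),"D",round(D,4))
            except Exception as e: print(q,e)
E
python3 - <<'E'
from meas import *
run(H); run(["pot_mid","capacitor_mid","jar_mid","jar_holder_floor","pot_holder_floor"],"scene")
E
```

```text
jar_mid top 0.92 [0.5768 0.2081] D 0.0592
tin_mid top 0.88 [0.453  0.0683] D 0.0474
pot_mid top 0.56 [0.4526 0.3193] D 0.0395
capacitor_mid top 0.71 [0.5756 0.3244] D 0.0306
jar_holder_floor top 0.7 [0.6562 0.1053] D 0.0793
jar_holder_floor top 0.58 [0.4504 0.193 ] D 0.0796
tin_holder_floor top 0.74 [ 0.5806 -0.3439] D 0.0682
pot_holder_floor top 0.96 [ 0.443  -0.0829] D 0.0576
pot_holder_floor top 0.36 [ 0.4386 -0.346 ] D 0.0468
capacitor_holder_floor top 0.61 [ 0.4408 -0.3463] D 0.046
capacitor_holder_floor top 0.44 [ 0.4432 -0.0829] D 0.0563
pot_mid scene 0.51 [0.4468 0.3183] D 0.0472
capacitor_mid scene 0.62 [0.5694 0.3223] D 0.0394
capacitor_mid scene 0.17 [0.5781 0.2122] D 0.0793
jar_mid scene 0.56 [0.569  0.2043] D 0.0632
jar_holder_floor scene 0.78 [0.6467 0.1034] D 0.0913
jar_holder_floor scene 0.7 [0.4421 0.1915] D 0.088
pot_holder_floor scene 0.84 [ 0.438  -0.0834] D 0.0621
pot_holder_floor scene 0.4 [0.5968 0.3505] D 0.0906
```

{"method": "carry_out", "body": {"plan": [[4,-4,0,0,0,0,1],[4,-4,0,0,0,0,1],[4,-4,0,0,0,0,1],[4,-4,0,0,0,0,1],[4,-4,0,0,0,0,1]], "force": 30}}

```text
t: 1.85
position: [0.4028, 0.351, 0.1994]
ee_rot: [3.141, 0.0, 2.74]
ft_force: [1.1, 1.3, 1.2]
grip_width: 0.0855
grip_force: 0.0
```

{"method": "carry_out", "body": {"plan": [[2.8,-1,-2,0,0,0,1],[0,0,-3,0,0,0,1],[0,0,-3,0,0,0,1],[0,0,0,0,0,0,1],[0,0,0,0,0,0,1]]}}

```text
t: 2.35
position: [0.4294, 0.3423, 0.1191]
ee_rot: [-3.141, -0.001, 2.74]
ft_force: [1.4, -0.1, -0.5]
grip_width: 0.0854
grip_force: 0.0
```

```bash
cat >> meas.py <<'E'
def wplane(ci,pts,z):
    K=np.array(ci["intrinsics"]);R=np.array(ci["R"]);t=np.array(ci["t"]);o=-R.T@t;out=[]
    for r,c in pts:
        x,y=(c-K[0,2])/K[0,0],(r-K[1,2])/K[1,1]; th=np.hypot(x,y)+1e-9
        v=R.T@np.array([x/th*np.sin(th),y/th*np.sin(th),np.cos(th)]); out.append(o+v*(z-o[2])/v[2])
    return np.array(out)[:,:2]
def wfit(names,save=None):
    ci=camera_info("wrist"); im,d=camera("wrist")
    if save: cv2.imwrite("pics/"+save,im)
    for q in names:
        for o in finder.outline_of("wrist",q)[:2]:
            cs,_=cv2.findContours(o["region"].astype(np.uint8),cv2.RETR_EXTERNAL,cv2.CHAIN_APPROX_NONE)
            c=max(cs,key=cv2.contourArea)[:,0,::-1]; p=wplane(ci,c,H[q])
            A=np.c_[2*p,np.ones(len(p))]; s=np.linalg.lstsq(A,(p**2).sum(1),rcond=None)[0]
            print(q,round(o["score"],2),np.round(o["pixel"]),"plane",np.round(wplane(ci,[o["pixel"]],H[q])[0],4),"fit",np.round(s[:2],4),"D",np.round(2*np.sqrt(s[2]+s[:2]@s[:2]),4))
E
python3 - <<'E'
from meas import *
wfit(["pot_mid","jar_holder_floor"],"w1.png"); s=status.sense(); print(s["position"],s["joints"]); print(camera_info("wrist"))
E
```

```text
pot_mid 0.63 [210. 245.] plane [0.4514 0.3271] fit [0.4477 0.3253] D 0.0437
jar_holder_floor 0.7 [232. 136.] plane [0.4348 0.2021] fit [0.4422 0.1984] D 0.0728
[0.430988   0.34357538 0.12148917] [ 5.16001344e-01  2.30121618e-01  1.68248654e+00 -3.21835138e-05
  1.22480258e+00 -6.53629981e-01]
{'intrinsics': array([[297.31863964,   0.        , 250.09921985],
       [  0.        , 297.31863964, 189.78357242],
       [  0.        ,   0.        ,   1.        ]]), 'R': array([[ 0.39066752,  0.92052792,  0.00268919],
       [ 0.87609096, -0.37270225,  0.30587195],
       [ 0.28256594, -0.11713826, -0.95206886]]), 't': array([-0.48485654, -0.26412269,  0.22325827])}
```

View pics/w1.png

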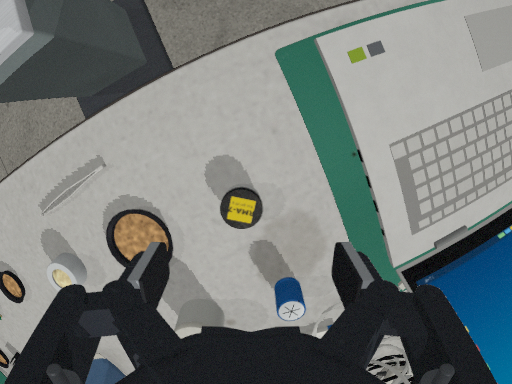

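The wrist view shows the pot at (208,241), the jar dish at (240,140), the capacitor at (300,290) and the tin at (272,65). The 50 mm row cap explains the shortfall in the first move. The arm has settled, so I'll measure again.

```bash
python3 - <<'E'
from meas import *
wfit(["pot_mid","jar_holder_floor","capacitor_mid","tin_mid"]); 
ci=camera_info("wrist");print(status.sense()["position"],"hand px", np.round(wplane(ci,[[208,241]],.025),4))
im,d=camera("top");ci=camera_info("top");P=cloud(ci,d)
o=finder.outline_of("top","pot_mid")[0]; m=o["region"]; print(o["pixel"],plane(ci,[o["pixel"]],.025))
rs,cs=np.where(m);print(rs.min(),rs.max(),cs.min(),cs.max(), plane(ci,[[(rs.min()+rs.max())/2,(cs.min()+cs.max())/2]],.025))
cv2.imwrite("pics/potm.png",cv2.resize(np.hstack([im[190:250,90:150],np.where(m[...,None],im,0)[190:250,90:150]]),None,fx=6,fy=6,interpolation=0))
E
```

```text
pot_mid 0.58 [207. 241.] plane [0.4504 0.3256] fit [0.4477 0.3251] D 0.0425
jar_holder_floor 0.75 [229. 135.] plane [0.4341 0.2032] fit [0.4425 0.1982] D 0.0742
capacitor_mid 0.56 [295. 289.] plane [0.5545 0.3357] fit [0.5576 0.3323] D 0.0484
tin_mid 0.94 [272.  64.] plane [0.4443 0.0841] fit [0.4435 0.085 ] D 0.0624
[0.43011431 0.34289252 0.12023224] hand px [[0.4499 0.3249]]
[222.9, 126.1] [[0.45025507 0.30849381]]
215 230 114 132 [[0.45122859 0.31653606]]
```

View pics/potm.png

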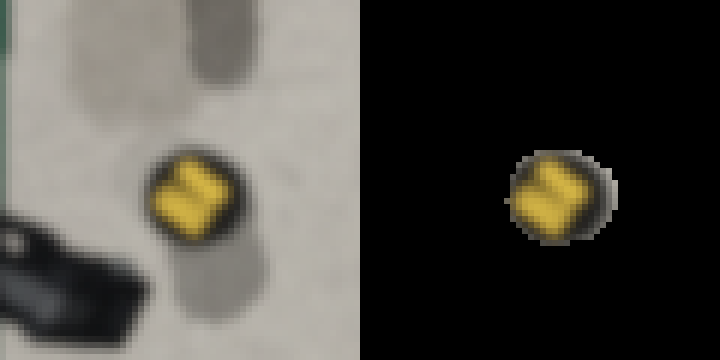

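```bash
python3 - <<'E'
from meas import *
ci=camera_info("wrist"); im,d=camera("wrist")
K=np.array(ci["intrinsics"]);R=np.array(ci["R"]);t=np.array(ci["t"])
def w3(r,c):
    x,y=(c-K[0,2])/K[0,0],(r-K[1,2])/K[1,1]; th=np.hypot(x,y)+1e-9
    u=np.array([x/th*np.tan(th),y/th*np.tan(th),1])*d[r,c]; return np.round(R.T@(u-t),4),round(float(d[r,c]),4)
print("cam",-R.T@t)
for n,(r,c) in dict(pot=(208,241),table=(160,240),table2=(150,150),dish=(238,138),tin=(272,64),cap=(312,291),table3=(120,200)).items(): print(n,w3(r,c))
s=status.sense();print(s["position"],s["ee_rot"])
it,dt=camera("top");ct=camera_info("top")
for n,(r,c) in dict(pot=(222,122),dish=(224,172),tin=(223,219)).items(): print("top",n,world(ct,(r,c),dt[r,c]))
E
```

```text
cam [0.35705552 0.37342161 0.29298341]
pot (array([0.4497, 0.3245, 0.0239]), 0.2881)
table (array([ 0.4105,  0.3396, -0.0018]), 0.2998)
table2 (array([ 0.3627,  0.2577, -0.0017]), 0.2961)
dish (array([0.4456, 0.1955, 0.0021]), 0.3231)
tin (array([0.4435, 0.0836, 0.0269]), 0.3122)
cap (array([0.5771, 0.3286, 0.0433]), 0.3048)
table3 (array([ 0.3571,  0.3195, -0.0005]), 0.286)
[0.42974438 0.34254788 0.11950473] [3.14120905e+00 3.43714223e-04 2.73996129e+00]
top pot [0.45239243 0.31841834 0.02727077]
top dish [0.44908592 0.19458221 0.00383645]
top tin [0.45140617 0.06884502 0.02904539]
```

{"method": "carry_out", "body": {"plan": [[1.1,-1.1,-2,0,0,0,1],[1.1,-1,-3,0,0,0,1],[0,0,0,0,0,0,1],[0,0,0,0,0,0,1],[0,0,0,0,0,0,1]]}}

```text
t: 3.45
position: [0.4523, 0.3222, 0.0704]
ee_rot: [3.14, 0.001, 2.74]
ft_force: [-0.5, -0.2, 0.8]
grip_width: 0.0856
grip_force: 0.0
```

```bash
python3 - <<'E'
from meas import *
for _ in range(3): s=status.sense(); wfit(["pot_mid"],"w2.png"); print(s["position"])
run(["pot_mid"])
E
```

```text
pot_mid 0.97 [198. 252.] plane [0.4505 0.3249] fit [0.448  0.3246] D 0.0426
[0.45225437 0.32223938 0.07040383]
pot_mid 0.83 [195. 250.] plane [0.4478 0.3247] fit [0.4482 0.3247] D 0.0427
pot_mid 0.51 [322. 196.] plane [0.5497 0.2228] fit [0.5504 0.2236] D 0.0459
[0.45244233 0.32241014 0.07075695]
pot_mid 0.7 [195. 254.] plane [0.4488 0.3271] fit [0.4479 0.3249] D 0.0432
[0.45221867 0.3222316  0.07046881]
pot_mid top 0.5 [0.4599 0.3148] D 0.0291
```

View pics/w2.png

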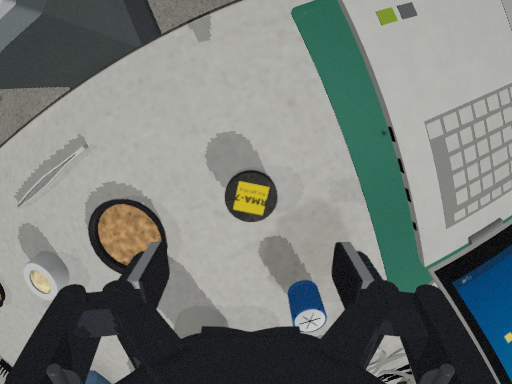

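The wrist view shows the pot at (195,250), on the finger midline (tips at columns 148 and 350). The wrist and top cameras disagree by about 5 mm, mostly off the closing axis. I'll grasp between the two estimates, then place by relative measurement.

{"method": "carry_out", "body": {"plan": [[-0.2,0,-3,0,0,0,1],[0,0,-3,0,0,0,1],[0,0,0,0,0,0,0],[0,0,0,0,0,0,-1],[0,0,0,0,0,0,-1]], "force": 30}}

```text
t: 4.35
position: [0.4511, 0.3222, 0.0108]
ee_rot: [3.139, 0.002, 2.74]
ft_force: [-0.3, 0.1, 0.8]
grip_width: 0.0438
grip_force: 0.0
```

{"method": "carry_out", "body": {"plan": [[0,0,0,0,0,0,-1],[0,0,0,0,0,0,-1],[0,0,0,0,0,0,-1],[0,0,0,0,0,0,-1],[0,0,0,0,0,0,-1]], "force": 30}}

```text
t: 4.85
position: [0.4497, 0.3214, 0.0093]
ee_rot: [3.141, 0.0, 2.74]
ft_force: [0.6, 0.1, -0.2]
grip_width: -0.0001
grip_force: 0.0
```

```bash
python3 - <<'E'
from meas import *
wfit(["pot_mid"],"w3.png"); print(status.sense()["position"])
E
```

```text
pot_mid 0.66 [221. 258.] plane [0.4423 0.3295] fit [0.4434 0.327 ] D 0.0359
[0.44961314 0.32140857 0.00918151]
```

View pics/w3.png

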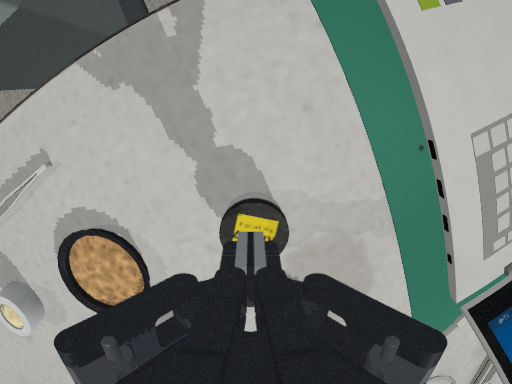

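The fingers shut to zero width with the pot at about (228,253), still in front of or under the closed tips at (235,250). I need to know where the tips really are in this picture.

```bash
python3 - <<'E'
from meas import *
ci=camera_info("wrist"); s=status.sense(); im,d=camera("wrist")
K=np.array(ci["intrinsics"]);R=np.array(ci["R"]);t=np.array(ci["t"])
def w3(r,c):
    x,y=(c-K[0,2])/K[0,0],(r-K[1,2])/K[1,1]; th=np.hypot(x,y)+1e-9
    return np.round(R.T@(np.array([x/th*np.tan(th),y/th*np.tan(th),1])*d[r,c]-t),4)
for dz in (0,.02,.04):
    c=R@(s["position"]+[0,0,dz])+t; th=np.arctan2(np.hypot(c[0],c[1]),c[2]); u=c[:2]/np.hypot(*c[:2])*th
    print(dz,"TCP px row,col",K[1,1]*u[1]+K[1,2],K[0,0]*u[0]+K[0,2])
for r,c in [(205,253),(225,253),(222,275),(236,243),(240,262),(245,240),(255,240),(255,260),(270,240),(300,235),(300,265)]: print(r,c,w3(r,c),im[r,c])
print(s["position"],s["ee_rot"],s["grip_width"])
cv2.imwrite("pics/w3c.png",cv2.resize(im[180:330,190:320],None,fx=4.5,fy=4,interpolation=2))
E
```

```text
0 TCP px row,col 225.13161789801578 250.28979067121344
0.02 TCP px row,col 239.42072662077032 250.28543189220352
0.04 TCP px row,col 256.9888650903288 250.27964570109586
205 253 [0.4325 0.3304 0.0239] [57 56 57]
225 253 [0.444  0.3255 0.0239] [ 48 186 206]
222 275 [0.4479 0.3379 0.0224] [ 42 182 203]
236 243 [0.4368 0.3229 0.0495] [115 114 111]
240 262 [0.4405 0.3315 0.0537] [114 111 108]
245 240 [0.4365 0.3217 0.0586] [118 117 112]
255 240 [0.4367 0.3219 0.0679] [115 114 110]
255 260 [0.4397 0.3303 0.0687] [115 113 110]
270 240 [0.436  0.3227 0.0816] [33 31 30]
300 235 [0.4308 0.3242 0.1076] [41 39 34]
300 265 [0.4349 0.3328 0.1071] [40 37 37]
[0.44961314 0.32140857 0.00918151] [-3.14154270e+00 -3.78876727e-05  2.73980913e+00] 0.00018851257407549935
```

View pics/w3c.png

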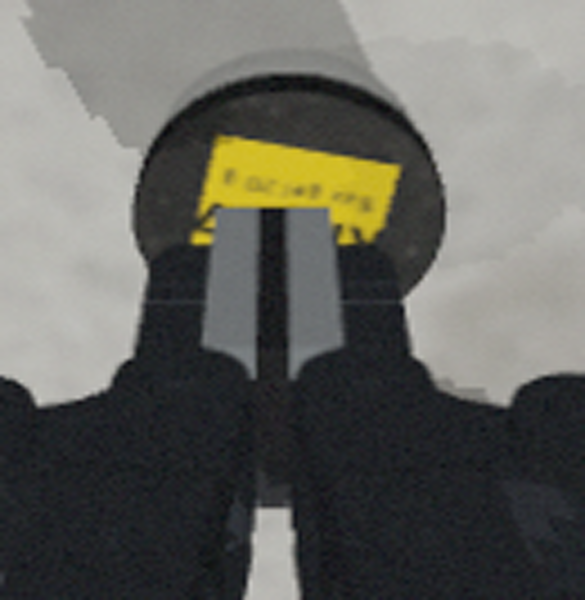

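By depth, the closed fingertips end at z≈0.045 where the reported TCP z is 0.009. The fingers match the reported pose in x and y, so they shut above the pot. The real tips sit about 36 mm above the reported TCP. The wrist view is consistent between fingers and pot, so I'll trust it: pot at (0.448,0.325). Next: open, correct, and go lower while watching the force.

{"method": "carry_out", "body": {"plan": [[-0.1,0.3,0,0,0,0,1],[0,0,0,0,0,0,1],[0,0,0,0,0,0,1],[0,0,0,0,0,0,1],[0,0,0,0,0,0,1]]}}

```text
t: 5.5
position: [0.4487, 0.3244, 0.0092]
ee_rot: [-3.142, -0.0, 2.74]
ft_force: [-0.6, 0.1, -0.1]
grip_width: 0.0722
grip_force: 0.0
```

{"method": "carry_out", "body": {"plan": [[0,0,-1.5,0,0,0,1],[0,0,-1,0,0,0,1],[0,0,-0.6,0,0,0,1],[0,0,0,0,0,0,1],[0,0,0,0,0,0,1]]}}

```text
t: 6.0
position: [0.4484, 0.3243, -0.0224]
ee_rot: [-3.141, -0.001, 2.74]
ft_force: [-0.7, -0.9, -0.2]
grip_width: 0.0852
grip_force: 0.0
```

Nothing touched at z=-0.022, which confirms the offset. Closing now.

{"method": "carry_out", "body": {"plan": [[0,0,0,0,0,0,-1],[0,0,0,0,0,0,-1],[0,0,0,0,0,0,-1],[0,0,0,0,0,0,-1],[0,0,0,0,0,0,-1]], "force": 30}}

```text
t: 6.5
position: [0.4493, 0.3248, -0.0211]
ee_rot: [3.141, 0.001, 2.74]
ft_force: [-0.9, -0.2, 3.3]
grip_width: 0.0406
grip_force: 30.4
```

```bash
cat >> meas.py <<'E'
def wd(pts,im_d=None):
    ci=camera_info("wrist"); d=im_d
    K=np.array(ci["intrinsics"]);R=np.array(ci["R"]);t=np.array(ci["t"])
    rr,cc=np.indices(d.shape); x=(cc-K[0,2])/K[0,0];y=(rr-K[1,2])/K[1,1];th=np.hypot(x,y)+1e-9
    k=np.tan(np.minimum(th,1.4))/th*d
    return (np.stack([x*k,y*k,d],-1)-t)@R
E
python3 - <<'E'
from meas import *
s=status.sense(); im,d=camera("wrist"); P=wd(None,d); print(s["position"],s["grip_width"],s["grip_force"])
cv2.imwrite("pics/w4.png",im[100:340,100:420])
# closest surfaces near TCP: lid pts
rel=P-s["position"]; m=(np.hypot(rel[...,0],rel[...,1])<.05)&(abs(P[...,2]-.024)<.006); print("lid",m.sum(),P[m].min(0),P[m].max(0))
E
```

```text
[ 0.44925573  0.32476285 -0.02112957] 0.04062908207679723 30.358943939208984
lid 5445 [0.42717248 0.29672429 0.01800216] [0.47192667 0.35899039 0.02997558]
```

View pics/w4.png

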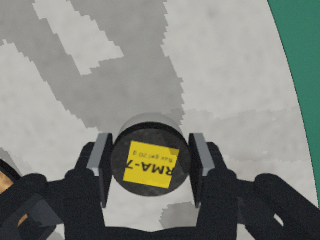

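The pot is held, at crop (150,162) between the pads. Lifting and carrying it along the front.

{"method": "carry_out", "body": {"plan": [[0,0,4,0,0,0,-1],[0,-2,4,0,0,0,-1],[0,-4.8,0,0,0,0,-1],[0,-4.8,0,0,0,0,-1],[0,-4.8,0,0,0,0,-1]]}}

```text
t: 7.05
position: [0.4484, 0.1591, 0.0585]
ee_rot: [3.141, 0.001, 2.741]
ft_force: [-0.4, -0.7, 0.2]
grip_width: 0.0404
grip_force: 30.6
```

{"method": "carry_out", "body": {"plan": [[-0.2,-4.8,0,0,0,0,-1],[-0.2,-4.8,0,0,0,0,-1],[-0.2,-4.8,0,0,0,0,-1],[-0.2,-4.8,0,0,0,0,-1],[-0.1,-4.6,0,0,0,0,-1]]}}

```text
t: 7.55
position: [0.4389, -0.0794, 0.0581]
ee_rot: [3.142, -0.0, 2.74]
ft_force: [1.2, -0.4, -0.2]
grip_width: 0.0408
grip_force: 30.6
```

{"method": "carry_out", "body": {"plan": [[0,0,-3,0,0,0,-1],[0,0,0,0,0,0,-1],[0,0,0,0,0,0,-1],[0,0,0,0,0,0,-1],[0,0,0,0,0,0,-1]]}}

```text
t: 8.05
position: [0.4405, -0.0769, 0.0291]
ee_rot: [3.142, 0.002, 2.742]
ft_force: [1.7, 0.5, 0.2]
grip_width: 0.0406
grip_force: 30.6
```

```bash
python3 - <<'E'
from meas import *
wfit(["pot_holder_floor"],"w5.png"); wfit(["pot_holder_floor","board"][:1]); s=status.sense(); print(s["position"],s["ee_rot"],s["grip_width"])
im=cv2.imread("pics/w5.png"); cv2.imwrite("pics/w5c.png",cv2.resize(im[120:320,120:400],None,fx=2.5,fy=2.5))
E
```

```text
pot_holder_floor 0.8 [202. 242.] plane [ 0.4297 -0.0781] fit [ 0.4358 -0.0785] D 0.0514
pot_holder_floor 0.79 [199. 245.] plane [ 0.4286 -0.0761] fit [ 0.4355 -0.0785] D 0.0513
[ 0.44020268 -0.07720417  0.02876375] [3.14158101e+00 1.22037210e-03 2.74102066e+00] 0.04049169721973313
```

View pics/w5c.png

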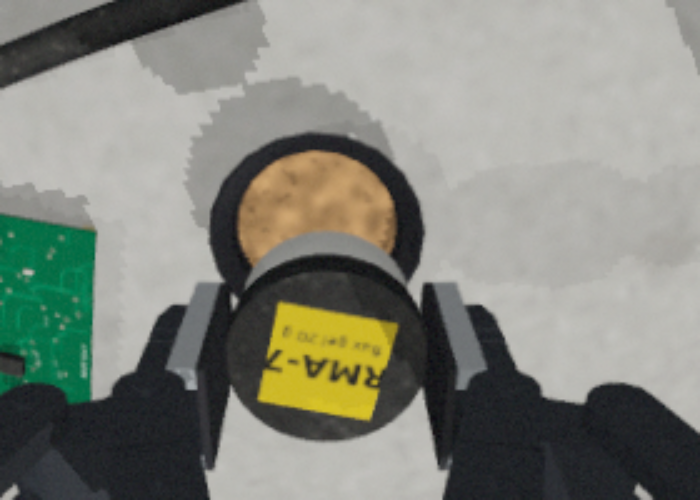

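The dish's cork disc spans crop columns 237–397 with its top at row 150. The held lid is centred at (326,355).

```bash
cat >> meas.py <<'E'
def cork(R0,rows=(0,384),cols=(100,400),show=False,near=None):
    "cork floor circle, fixed radius, z=.003; outer edge points of cork-coloured blob not touching held object"
    from scipy.optimize import least_squares
    ci=camera_info("wrist"); im,d=camera("wrist"); hsv=cv2.cvtColor(im,cv2.COLOR_BGR2HSV)
    m=((hsv[...,0]>6)&(hsv[...,0]<22)&(hsv[...,1]>70)&(hsv[...,2]>90)).astype(np.uint8)
    m[:rows[0]]=0;m[rows[1]:]=0;m[:,:cols[0]]=0;m[:,cols[1]:]=0
    m=cv2.morphologyEx(m,cv2.MORPH_CLOSE,np.ones((5,5)))
    n,l,st,ce=cv2.connectedComponentsWithStats(m); i=1+np.argmax(st[1:,4]); b=l==i
    pts=[]
    for c in range(st[i,0],st[i,0]+st[i,2]):
        r=np.where(b[:,c])[0]; pts.append((r.min()-.5,c))
    p=wplane(ci,pts,.0035)
    f=lambda q:np.hypot(p[:,0]-q[0],p[:,1]-q[1])-R0
    s0=p.mean(0)+.6*R0*ci["R"][1,:2]/np.hypot(*ci["R"][1,:2])
    s=least_squares(f,s0,loss="soft_l1",f_scale=.001)
    print("cork",st[i],np.round(s.x,4),"rms",np.sqrt((s.fun**2).mean()).round(4),"tcp",status.sense()["position"].round(4))
    return s.x
E
python3 - <<'E'
from meas import *
cork(.024)
ci=camera_info("wrist"); z=.029+.0211+.0245
print("held lid centre", wplane(ci,[[120+355/2.5,120+326/2.5]],z))
E
```

```text
cork [ 215  181   64   46 1901] [ 0.4406 -0.0801] rms 0.0003 tcp [ 0.4401 -0.0773  0.0286]
held lid centre [[ 0.43945904 -0.07694716]]
```

{"method": "carry_out", "body": {"plan": [[0.1,-0.3,-1.5,0,0,0,-1],[0,0,-1.5,0,0,0,-1],[0,0,-1.2,0,0,0,-1],[0,0,-0.5,0,0,0,-1],[0,0,0,0,0,0,-1]]}}

```text
t: 8.8
position: [0.4395, -0.0801, -0.0182]
ee_rot: [-3.141, -0.004, 2.74]
ft_force: [-5.1, 1.2, 11.4]
grip_width: 0.0403
grip_force: 31.4
```

{"method": "carry_out", "body": {"plan": [[0,0,0,0,0,0,-0.4],[0,0,0,0,0,0,0.3],[0,0,0,0,0,0,0.3],[0,0,3,0,0,0,0.3],[0,0,4,0,0,0,0.3]]}}

```text
t: 9.3
position: [0.4382, -0.0796, 0.0498]
ee_rot: [-3.141, -0.006, 2.74]
ft_force: [0.8, -0.5, 0.8]
grip_width: 0.0553
grip_force: 0.0
```

```bash
python3 - <<'E'
from meas import *
im,d=camera("wrist"); P=wd(None,d); s=status.sense(); print(s["position"],s["grip_width"])
cv2.imwrite("pics/w6.png",im[100:340,100:420])
H["pot_mid"]=.028; wfit(["pot_mid"])
m=(np.hypot(P[...,0]-.4406,P[...,1]+.0801)<.012)&(P[...,2]<.06); print("top z",np.median(P[m][:,2]), P[m][:,2].std())
E
```

```text
[ 0.44478855 -0.08196938  0.05742053] 0.05540820730075478
pot_mid 0.56 [201. 252.] plane [ 0.4404 -0.0785] fit [ 0.439  -0.0797] D 0.0424
top z 0.03437512827263041 0.006572300792940147
```

View pics/w6.png

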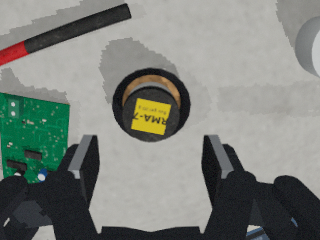

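The pot is in the dish at crop (152,108). I'll check that it sits flat with a plane fit.

```bash
cat >> meas.py <<'E'
def top_plane(q,z,tol=.012):
    im,d=camera("wrist"); P=wd(None,d); o=finder.outline_of("wrist",q)[0]; m=o["region"]&(abs(P[...,2]-z)<tol)
    m=cv2.erode(m.astype(np.uint8),np.ones((3,3)))>0
    p=P[m]; 
    for _ in range(4):
        c=np.median(p,0); A=np.c_[p[:,:2]-c[:2],np.ones(len(p))]; s=np.linalg.lstsq(A,p[:,2],rcond=None)[0]; p=p[abs(A@s-p[:,2])<.0025]
    print(q,"n",len(p),"z",s[2].round(4),"slope",s[:2].round(3),"centre",((p.min(0)+p.max(0))/2).round(4),"ext",np.ptp(p,0).round(4),"tcp",status.sense()["position"].round(4))
E
python3 - <<'E'
from meas import *
top_plane("pot_mid",.028); cork(.024); H["pot_mid"]=.028; wfit(["pot_mid"])
E
```

```text
pot_mid n 2212 z 0.0251 slope [ 0.002 -0.002] centre [ 0.4384 -0.0799  0.0248] ext [0.0403 0.0386 0.0046] tcp [ 0.4405 -0.0805  0.051 ]
cork [223 171  57  32 479] [ 0.4407 -0.0801] rms 0.0004 tcp [ 0.4397 -0.0802  0.0503]
pot_mid 0.89 [212. 254.] plane [ 0.4405 -0.0778] fit [ 0.4385 -0.0799] D 0.0433
```

The pot sits flat about 2 mm off centre. The tin is next.

{"method": "carry_out", "body": {"plan": [[0.2,4.5,0,0,0,0,1],[0.2,4.5,0,0,0,0,1],[0.3,4.5,0,0,0,0,1],[0.2,1.7,0,0,0,0,1],[0,0,0,0,0,0,1]]}}

```text
t: 10.2
position: [0.4485, 0.0736, 0.05]
ee_rot: [-3.141, -0.002, 2.744]
ft_force: [0.1, -0.2, 0.7]
grip_width: 0.0853
grip_force: 0.0
```

{"method": "carry_out", "body": {"plan": [[0,0,0,0,0,0,1],[0,0,0,0,0,0,1],[0,0,0,0,0,0,1],[0,0,0,0,0,0,1],[0,0,0,0,0,0,1]]}}

```text
t: 10.7
position: [0.4497, 0.0708, 0.0512]
ee_rot: [-3.142, 0.0, 2.739]
ft_force: [0.6, -0.3, -0.9]
grip_width: 0.0855
grip_force: 0.0
```

```bash
python3 - <<'E'
from meas import *
wfit(["tin_mid"],"w7.png"); wfit(["tin_mid"]); top_plane("tin_mid",.027,.006)
E
```

```text
tin_mid 0.91 [207. 250.] plane [0.446  0.0719] fit [0.4469 0.0727] D 0.052
tin_mid 0.69 [206. 251.] plane [0.4462 0.0728] fit [0.4469 0.0726] D 0.0519
tin_mid n 3179 z 0.0273 slope [ 0.002 -0.001] centre [0.4493 0.0716 0.0272] ext [0.0486 0.0477 0.0049] tcp [0.4497 0.0714 0.0512]
```

{"method": "carry_out", "body": {"plan": [[-0.1,0.1,-4,0,0,0,1],[0,0,-2.8,0,0,0,1],[0,0,-1,0,0,0,1],[0,0,0,0,0,0,1],[0,0,0,0,0,0,-1]]}}

```text
t: 11.5
position: [0.4497, 0.0724, -0.026]
ee_rot: [3.141, 0.001, 2.74]
ft_force: [0.2, -0.3, -0.4]
grip_width: 0.0732
grip_force: 0.0
```

{"method": "carry_out", "body": {"plan": [[0,0,0,0,0,0,-1],[0,0,0,0,0,0,-1],[0,0,0,0,0,0,-1],[0,0,0,0,0,0,-1],[0,0,0,0,0,0,-1]]}}

```text
t: 12.0
position: [0.4505, 0.0724, -0.0251]
ee_rot: [3.14, 0.003, 2.74]
ft_force: [-0.7, -0.4, 6.0]
grip_width: 0.0482
grip_force: 31.2
```

{"method": "carry_out", "body": {"plan": [[0,0,4,0,0,0,-1],[0,-2.5,4,0,0,0,-1],[0,-4.8,0,0,0,0,-1],[0,-4.8,0,0,0,0,-1],[0,-4.8,0,0,0,0,-1]]}}

```text
t: 12.5
position: [0.4491, -0.0982, 0.0544]
ee_rot: [3.142, 0.003, 2.741]
ft_force: [1.3, -0.3, -1.2]
grip_width: 0.0487
grip_force: 32.1
```

{"method": "carry_out", "body": {"plan": [[0,-4.8,0,0,0,0,-1],[0,-4.8,0,0,0,0,-1],[0,-4.8,0,0,0,0,-1],[0,-4.8,0,0,0,0,-1],[1,-4.8,0,0,0,0,-1]]}}

```text
t: 13.0
position: [0.4574, -0.3383, 0.0533]
ee_rot: [3.141, -0.001, 2.739]
ft_force: [0.1, 0.0, -0.6]
grip_width: 0.0483
grip_force: 32.1
```

{"method": "carry_out", "body": {"plan": [[4.8,-0.6,0,0,0,0,-1],[4.8,0,0,0,0,0,-1],[2.2,0,-2,0,0,0,-1],[0,0,0,0,0,0,-1],[0,0,0,0,0,0,-1]]}}

```text
t: 13.5
position: [0.5757, -0.3416, 0.0319]
ee_rot: [3.141, -0.003, 2.741]
ft_force: [-0.4, 1.2, -0.5]
grip_width: 0.0485
grip_force: 32.1
```

```bash
python3 - <<'E'
from meas import *
cork(.0295,rows=(0,260)); cork(.0295,rows=(0,260)); print(status.sense()["ee_rot"],status.sense()["grip_width"])
im,d=camera("wrist"); cv2.imwrite("pics/w8.png",im[60:384,60:450])
E
```

```text
cork [ 214  174   78   48 2068] [ 0.5791 -0.3411] rms 0.0004 tcp [ 0.5756 -0.3421  0.0328]
cork [ 215  173   77   49 2112] [ 0.5791 -0.3411] rms 0.0003 tcp [ 0.5757 -0.3425  0.0335]
[-3.14140733e+00 -6.59525838e-04  2.73954676e+00] 0.04851744311473167
```

View pics/w8.png

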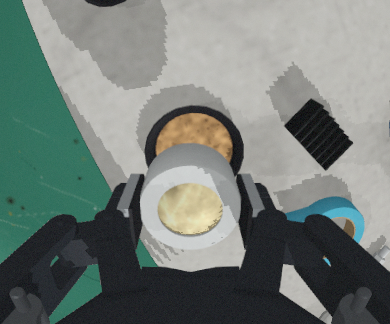

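The tin is over its dish, with the cork at crop (193,135). The heat sink at (320,133) is clear of the fingers.

{"method": "carry_out", "body": {"plan": [[0.4,0.1,-2,0,0,0,-1],[0,0,-2,0,0,0,-1],[0,0,-1.2,0,0,0,-1],[0,0,-0.5,0,0,0,-1],[0,0,0,0,0,0,-1]]}}

```text
t: 14.15
position: [0.5804, -0.342, -0.0222]
ee_rot: [-3.141, 0.0, 2.739]
ft_force: [-1.1, -0.4, 1.6]
grip_width: 0.0481
grip_force: 32.7
```

{"method": "carry_out", "body": {"plan": [[0,0,0,0,0,0,0.1],[0,0,0,0,0,0,0.45],[0,0,0,0,0,0,0.45],[0,0,3,0,0,0,0.45],[0,0,4,0,0,0,0.45]]}}

```text
t: 14.65
position: [0.5782, -0.3397, 0.0432]
ee_rot: [3.14, -0.007, 2.74]
ft_force: [0.7, -0.4, 0.7]
grip_width: 0.0622
grip_force: 0.0
```

{"method": "carry_out", "body": {"plan": [[0,0,0,0,0,0,0.45],[0,0,0,0,0,0,0.45],[0,0,0,0,0,0,0.45],[0,0,0,0,0,0,0.45],[0,0,0,0,0,0,0.45]]}}

```text
t: 15.15
position: [0.5796, -0.3408, 0.0443]
ee_rot: [3.141, -0.003, 2.74]
ft_force: [-0.4, -0.8, 0.1]
grip_width: 0.0619
grip_force: 0.0
```

```bash
python3 - <<'E'
from meas import *
top_plane("tin_mid",.029,.006); cork(.0295,rows=(0,215)); H["tin_mid"]=.031; wfit(["tin_mid"])
E
```

```text
tin_mid n 3406 z 0.0306 slope [ 0.006 -0.   ] centre [ 0.5802 -0.3427  0.0306] ext [0.0489 0.0482 0.005 ] tcp [ 0.5801 -0.3411  0.045 ]
cork [ 148    9   47   47 1686] [ 0.4489 -0.3484] rms 0.0019 tcp [ 0.5802 -0.3412  0.0453]
tin_mid 0.98 [212. 247.] plane [ 0.5764 -0.342 ] fit [ 0.5773 -0.341 ] D 0.0522
tin_mid 0.32 [185. 371.] plane [ 0.5925 -0.2548] fit [ 0.5925 -0.2547] D 0.043
```

{"method": "carry_out", "body": {"plan": [[-4.8,0,1,0,0,0,1],[-4.8,0,1,0,0,0,1],[-3,3.5,0,0,0,0,1],[0,4.9,0,0,0,0,1],[0,4.9,0,0,0,0,1]]}}

```text
t: 15.9
position: [0.4536, -0.208, 0.0665]
ee_rot: [3.141, 0.001, 2.736]
ft_force: [0.5, 0.9, 0.3]
grip_width: 0.0854
grip_force: 0.0
```

{"method": "carry_out", "body": {"plan": [[0,4.9,0,0,0,0,1],[0,4.9,0,0,0,0,1],[0,4.9,0,0,0,0,1],[0,4.9,0,0,0,0,1],[0,4.9,0,0,0,0,1]]}}

```text
t: 16.4
position: [0.4547, 0.0383, 0.0667]
ee_rot: [3.141, 0.001, 2.739]
ft_force: [1.3, -0.5, -0.4]
grip_width: 0.0853
grip_force: 0.0
```

{"method": "carry_out", "body": {"plan": [[0,4.9,0,0,0,0,1],[0,4.9,0,0,0,0,1],[0,4.9,0,0,0,0,1],[0,4.9,0,0,0,0,1],[0,4.9,0,0,0,0,1]]}}

```text
t: 16.9
position: [0.4546, 0.2836, 0.0666]
ee_rot: [3.141, 0.001, 2.74]
ft_force: [1.1, -0.3, -0.1]
grip_width: 0.0857
grip_force: 0.0
```

{"method": "carry_out", "body": {"plan": [[3.5,3.5,0,0,0,0,1],[4.8,1.2,0,0,0,0,1],[3.8,0,0,0,0,0,1],[0,0,0,0,0,0,1],[0,0,0,0,0,0,1]]}}

```text
t: 17.4
position: [0.5757, 0.3282, 0.0656]
ee_rot: [-3.141, -0.001, 2.739]
ft_force: [-0.9, -0.6, -0.4]
grip_width: 0.0854
grip_force: 0.0
```

```bash
python3 - <<'E'
from meas import *
print(status.sense()["ee_rot"]); wfit(["capacitor_mid"],"w9.png"); top_plane("capacitor_mid",.044,.006); wfit(["capacitor_mid"])
E
```

```text
[-3.14087261e+00 -9.90710928e-04  2.73902983e+00]
capacitor_mid 0.59 [200. 254.] plane [0.5675 0.3345] fit [0.5685 0.3316] D 0.0365
capacitor_mid n 1322 z 0.0436 slope [0.007 0.001] centre [0.5729 0.3297 0.0435] ext [0.0308 0.0301 0.0044] tcp [0.5741 0.3282 0.0661]
capacitor_mid 0.86 [203. 254.] plane [0.5683 0.3336] fit [0.5684 0.3313] D 0.0368
```

View pics/w9.png

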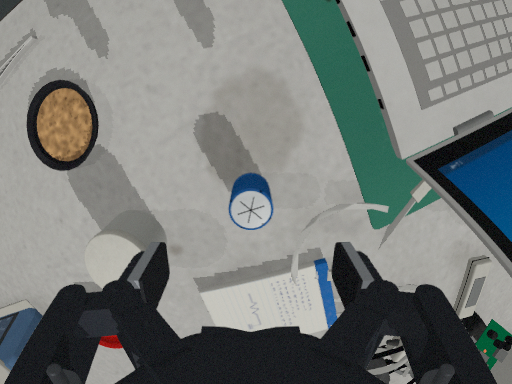

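The capacitor stands at (215,251), with a white cable to its right at (310–385,215). I'll approach with a narrower opening and a higher grip.

{"method": "carry_out", "body": {"plan": [[-0.1,0.15,0,0,0,0,0.2],[0,0,0,0,0,0,0.2],[0,0,0,0,0,0,0.2],[0,0,-4,0,0,0,0.2],[0,0,-4.2,0,0,0,0.2]]}}

```text
t: 18.2
position: [0.5774, 0.3311, -0.0138]
ee_rot: [3.137, 0.005, 2.74]
ft_force: [-0.7, -0.1, -0.5]
grip_width: 0.0512
grip_force: 0.0
```

{"method": "carry_out", "body": {"plan": [[0,0,0,0,0,0,0.2],[0,0,0,0,0,0,-1],[0,0,0,0,0,0,-1],[0,0,0,0,0,0,-1],[0,0,0,0,0,0,-1]]}}

```text
t: 18.7
position: [0.5764, 0.3307, -0.0133]
ee_rot: [3.139, 0.003, 2.74]
ft_force: [1.2, 0.2, -0.8]
grip_width: 0.0314
grip_force: 31.2
```

{"method": "carry_out", "body": {"plan": [[0,0,4,0,0,0,-1],[-2,0,4,0,0,0,-1],[-4.8,-0.5,0,0,0,0,-1],[-4.6,-1.5,0,0,0,0,-1],[-2,-4.3,0,0,0,0,-1]]}}

```text
t: 19.2
position: [0.4376, 0.2688, 0.0654]
ee_rot: [3.14, -0.0, 2.745]
ft_force: [2.1, -1.6, -0.2]
grip_width: 0.0309
grip_force: 31.4
```

{"method": "carry_out", "body": {"plan": [[0,-4.8,0,0,0,0,-1],[0,-4.8,0,0,0,0,-1],[0,-4.8,0,0,0,0,-1],[0,-4.8,0,0,0,0,-1],[0,-4.8,0,0,0,0,-1]]}}

```text
t: 19.7
position: [0.4413, 0.0251, 0.0656]
ee_rot: [3.141, 0.003, 2.74]
ft_force: [1.1, 0.5, -0.7]
grip_width: 0.031
grip_force: 31.4
```

{"method": "carry_out", "body": {"plan": [[0,-4.8,0,0,0,0,-1],[0,-4.8,0,0,0,0,-1],[0,-4.8,0,0,0,0,-1],[0,-4.8,0,0,0,0,-1],[0,-4.8,0,0,0,0,-1]]}}

```text
t: 20.2
position: [0.441, -0.2156, 0.0656]
ee_rot: [-3.141, 0.003, 2.739]
ft_force: [1.3, 0.2, -0.1]
grip_width: 0.0313
grip_force: 31.4
```

{"method": "carry_out", "body": {"plan": [[0,-4.8,0,0,0,0,-1],[0,-4.8,0,0,0,0,-1],[0,-3.4,-1,0,0,0,-1],[0,0,-1,0,0,0,-1],[0,0,0,0,0,0,-1]]}}

```text
t: 20.7
position: [0.4396, -0.3427, 0.0433]
ee_rot: [3.14, -0.002, 2.738]
ft_force: [-0.2, 0.8, -0.7]
grip_width: 0.031
grip_force: 31.4
```

```bash
python3 - <<'E'
from meas import *
s=status.sense();print(s["ee_rot"],s["grip_width"],s["position"]);camera("wrist"); cork(.019,rows=(0,260)); cork(.019,rows=(0,260)); z=s["position"][2]+.016+.0445
top_plane("capacitor_mid",z,.01)
im,d=camera("wrist"); cv2.imwrite("pics/w10.png",im[60:384,60:450])
E
```

```text
[ 3.14017389e+00 -2.32620196e-03  2.73799062e+00] 0.030951158918022973 [ 0.43955559 -0.34270238  0.04328084]
cork [ 223  178   48   38 1365] [ 0.4371 -0.3438] rms 0.0003 tcp [ 0.4403 -0.3416  0.044 ]
cork [ 223  177   47   39 1392] [ 0.437  -0.3437] rms 0.0003 tcp [ 0.4407 -0.3417  0.0444]Traceback (most recent call last):
  File "<stdin>", line 3, in <module>
  File "meas.py", line 60, in top_plane
    im,d=camera("wrist"); P=wd(None,d); o=finder.outline_of("wrist",q)[0]; m=o["region"]&(abs(P[...,2]-z)<tol)
                                          ~~~~~~~~~~~~~~~~~~~~~~~~~~~~^^^
IndexError: list index out of range
```

```bash
cat >> meas.py <<'E'
def held_top(z,rad):
    "centre of the flat top at about height z near the tool, bright/any pixels"
    ci=camera_info("wrist"); im,d=camera("wrist"); P=wd(None,d); p0=status.sense()["position"]
    m=(abs(P[...,2]-z)<.005)&(np.hypot(P[...,0]-p0[0],P[...,1]-p0[1])<rad); p=P[m]
    v=np.array([.39,.92]);u=np.array([-.92,.39]); a=(p[:,:2]-p0[:2])@v; b=(p[:,:2]-p0[:2])@u
    k=abs(a)<rad-.004; print("held top n",k.sum(),"z",np.median(p[k,2]).round(4),"along close",np.percentile(a[k],[1,50,99]).round(4),"off axis",np.percentile(b[k],[1,50,99]).round(4),"xy median",np.median(p[k,:2],0).round(4),"tcp",p0.round(4))
E
python3 - <<'E'
from meas import *
z=status.sense()["position"][2]+.016+.0435
held_top(z,.022); im,d=camera("wrist"); cv2.imwrite("pics/w10.png",im[60:384,60:450])
E
```

```text
held top n 3490 z 0.103 along close [-0.0166 -0.0001  0.0167] off axis [-0.0136  0.0032  0.0162] xy median [ 0.4382 -0.3411] tcp [ 0.4412 -0.3421  0.0448]
```

View pics/w10.png

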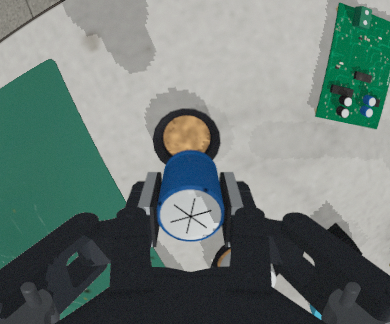

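The capacitor is held upright, its top at crop (215,190) and the dish cork at (135,187). Correcting and lowering.

{"method": "carry_out", "body": {"plan": [[-0.2,-0.25,-2,0,0,0,-1],[0,0,-2,0,0,0,-1],[0,0,-1,0,0,0,-1],[0,0,-0.4,0,0,0,-1],[0,0,0,0,0,0,-1]]}}

```text
t: 21.55
position: [0.4386, -0.3452, -0.01]
ee_rot: [3.141, -0.001, 2.74]
ft_force: [1.0, 0.0, -0.5]
grip_width: 0.0311
grip_force: 31.4
```

{"method": "carry_out", "body": {"plan": [[0,0,-0.3,0,0,0,-1],[0,0,0,0,0,0,-1],[0,0,0,0,0,0,-1],[0,0,0,0,0,0,-1],[0,0,0,0,0,0,-1]]}}

```text
t: 22.05
position: [0.4389, -0.3457, -0.0117]
ee_rot: [-3.142, 0.001, 2.74]
ft_force: [-1.7, 2.8, 5.9]
grip_width: 0.0313
grip_force: 31.9
```

```bash
python3 - <<'E'
from meas import *
s=status.sense(); print(s["position"],s["ft_force"]); held_top(.046,.022)
E
```

```text
[ 0.43894483 -0.34565723 -0.01172214] [-1.66928014  2.76970337  5.92020401]
held top n 3571 z 0.0464 along close [-0.0165 -0.0001  0.0167] off axis [-0.0137  0.0037  0.0163] xy median [ 0.4356 -0.3444] tcp [ 0.4389 -0.3457 -0.0117]
```

{"method": "carry_out", "body": {"plan": [[0,0,0,0,0,0,-0.5],[0,0,0,0,0,0,0.2],[0,0,0,0,0,0,0.2],[0,0,4,0,0,0,0.2],[0,0,4,0,0,0,0.2]]}}

```text
t: 22.6
position: [0.4376, -0.3446, 0.0662]
ee_rot: [3.14, -0.004, 2.74]
ft_force: [0.9, -0.0, -0.5]
grip_width: 0.0512
grip_force: 0.0
```

```bash
python3 - <<'E'
from meas import *
camera("wrist");camera("wrist");camera("wrist");top_plane("capacitor_mid",.0465,.006); cork(.019,rows=(0,260))
E
```

```text
capacitor_mid n 1303 z 0.0442 slope [0.001 0.005] centre [ 0.4357 -0.3428  0.0442] ext [0.0304 0.0294 0.0045] tcp [ 0.4386 -0.3456  0.0671]
cork [231 170  43  27 254] [ 0.4374 -0.3437] rms 0.0004 tcp [ 0.438  -0.3449  0.0661]
```

The capacitor is placed flat, about 2 mm off centre. Last is the jar.

{"method": "carry_out", "body": {"plan": [[0,4.9,0,0,0,0,1],[0,4.9,0,0,0,0,1],[0,4.9,0,0,0,0,1],[0,4.9,0,0,0,0,1],[0,4.9,0,0,0,0,1]]}}

```text
t: 23.4
position: [0.4369, -0.0982, 0.0655]
ee_rot: [3.141, -0.003, 2.739]
ft_force: [1.2, 0.4, -0.3]
grip_width: 0.0855
grip_force: 0.0
```

{"method": "carry_out", "body": {"plan": [[0,4.9,0,0,0,0,1],[0,4.9,0,0,0,0,1],[0,4.9,0,0,0,0,1],[0,4.9,0,0,0,0,1],[0,4.9,0,0,0,0,1]]}}

```text
t: 23.9
position: [0.4369, 0.1462, 0.0656]
ee_rot: [-3.14, -0.002, 2.74]
ft_force: [0.9, -0.5, -1.0]
grip_width: 0.0855
grip_force: 0.0
```

{"method": "carry_out", "body": {"plan": [[1,4.7,0,0,0,0,1],[3.5,2.1,0,0,0,0,1],[4.8,0,0,0,0,0,1],[4.2,0,0,0,0,0,1],[0,0,0,0,0,0,1]]}}

```text
t: 24.4
position: [0.5778, 0.2121, 0.0651]
ee_rot: [3.141, 0.002, 2.739]
ft_force: [-0.7, 0.0, -0.1]
grip_width: 0.0851
grip_force: 0.0
```

```bash
python3 - <<'E'
from meas import *
camera("wrist");camera("wrist");camera("wrist");camera("wrist");top_plane("jar_mid",.053,.006); top_plane("jar_mid",.053,.006)
E
```

```text
jar_mid n 5121 z 0.0534 slope [ 0.005 -0.001] centre [0.5746 0.2122 0.0532] ext [0.0591 0.0581 0.0048] tcp [0.5717 0.2123 0.0664]
jar_mid n 5060 z 0.0533 slope [ 0.003 -0.002] centre [0.5751 0.2118 0.0534] ext [0.0594 0.0584 0.0046] tcp [0.5725 0.2124 0.0672]
```

{"method": "carry_out", "body": {"plan": [[0.25,0,-3,0,0,0,1],[0,0,-4,0,0,0,1],[0,0,-1.8,0,0,0,1],[0,0,0,0,0,0,1],[0,0,0,0,0,0,-1]], "force": 40}}

```text
t: 25.3
position: [0.5761, 0.2125, -0.0203]
ee_rot: [3.141, 0.0, 2.74]
ft_force: [1.3, -0.5, -0.2]
grip_width: 0.073
grip_force: 0.0
```

{"method": "carry_out", "body": {"plan": [[0,0,0,0,0,0,-1],[0,0,0,0,0,0,-1],[0,0,0,0,0,0,-1],[0,0,0,0,0,0,-1],[0,0,0,0,0,0,-1]]}}

```text
t: 25.8
position: [0.5782, 0.2129, -0.0185]
ee_rot: [3.139, 0.003, 2.74]
ft_force: [-1.9, -0.5, 5.8]
grip_width: 0.0596
grip_force: 43.4
```

{"method": "carry_out", "body": {"plan": [[0,0,4,0,0,0,-1],[-1,0,3,0,0,0,-1],[-4.8,-0.5,0,0,0,0,-1],[-4.8,-0.5,0,0,0,0,-1],[-2.2,-0.5,-1,0,0,0,-1]]}}

```text
t: 26.3
position: [0.4444, 0.1973, 0.0396]
ee_rot: [-3.141, -0.001, 2.741]
ft_force: [0.1, -0.6, -1.5]
grip_width: 0.06
grip_force: 43.8
```

{"method": "carry_out", "body": {"plan": [[0,0,-0.5,0,0,0,-1],[0,0,0,0,0,0,-1],[0,0,0,0,0,0,-1],[0,0,0,0,0,0,-1],[0,0,0,0,0,0,-1]]}}

```text
t: 26.8
position: [0.4496, 0.1976, 0.0346]
ee_rot: [3.141, 0.001, 2.739]
ft_force: [0.5, -0.4, -1.4]
grip_width: 0.0598
grip_force: 43.8
```

```bash
python3 - <<'E'
from meas import *
cork(.035,rows=(0,260)); cork(.035,rows=(0,260)); z=status.sense()["position"][2]+.021+.0535; top_plane("jar_mid",z,.01)
E
```

```text
cork [ 203  161   91   53 2289] [0.4487 0.196 ] rms 0.0004 tcp [0.4493 0.1976 0.0345]
cork [ 203  161   92   53 2255] [0.4487 0.1961] rms 0.0004 tcp [0.449  0.1975 0.0344]
jar_mid n 11317 z 0.1056 slope [ 0.    -0.003] centre [0.4459 0.1983 0.1054] ext [0.0586 0.059  0.0047] tcp [0.4485 0.1974 0.0342]
```

{"method": "carry_out", "body": {"plan": [[0.25,-0.2,-2,0,0,0,-1],[0,0,-1.5,0,0,0,-1],[0,0,-0.9,0,0,0,-1],[0,0,-0.4,0,0,0,-1],[0,0,0,0,0,0,-1]]}}

```text
t: 27.5
position: [0.4503, 0.1954, -0.0142]
ee_rot: [-3.141, -0.001, 2.74]
ft_force: [0.0, -0.7, -1.7]
grip_width: 0.0601
grip_force: 43.8
```

{"method": "carry_out", "body": {"plan": [[0,0,-0.3,0,0,0,-1],[0,0,0,0,0,0,-1],[0,0,0,0,0,0,-1],[0,0,0,0,0,0,-1],[0,0,0,0,0,0,-1]]}}

```text
t: 28.0
position: [0.4516, 0.1957, -0.0155]
ee_rot: [3.141, 0.001, 2.74]
ft_force: [-2.2, -1.4, 5.2]
grip_width: 0.0596
grip_force: 44.0
```

```bash
python3 - <<'E'
from meas import *
s=status.sense(); print(s["position"],s["ft_force"]); top_plane("jar_mid",.057,.01)
E
```

```text
[ 0.45160008  0.19570906 -0.01547596] [-2.22889377 -1.42762598  5.16671873]
jar_mid n 11323 z 0.0559 slope [ 0.002 -0.003] centre [0.4486 0.1965 0.0555] ext [0.058  0.0595 0.0044] tcp [ 0.4516  0.1957 -0.0155]
```

On the floor and centred. Releasing, backing off, and checking everything.

{"method": "carry_out", "body": {"plan": [[0,0,0,0,0,0,0.3],[0,0,0,0,0,0,0.9],[0,0,0,0,0,0,0.9],[0,0,3,0,0,0,0.9],[0,0,4,0,0,0,0.9]]}}

```text
t: 28.6
position: [0.448, 0.1947, 0.0516]
ee_rot: [-3.138, -0.005, 2.74]
ft_force: [0.9, 0.1, -0.4]
grip_width: 0.0812
grip_force: 0.0
```

{"method": "carry_out", "body": {"plan": [[0,0,2,0,0,0,0.9],[0,0,1,0,0,0,0.9],[0,0,0,0,0,0,0.9],[0,0,0,0,0,0,0.9],[0,0,0,0,0,0,0.9]]}}

```text
t: 29.1
position: [0.4491, 0.1951, 0.0814]
ee_rot: [-3.139, -0.003, 2.74]
ft_force: [0.3, -0.3, 0.3]
grip_width: 0.081
grip_force: 0.0
```

{"method": "carry_out", "body": {"plan": [[0,4.8,1,0,0,0,0.9],[0,4.8,0,0,0,0,0.9],[0,4.8,0,0,0,0,0.9],[-2,4,0,0,0,0,0.9],[0,0,0,0,0,0,0.9]]}}

```text
t: 29.6
position: [0.4274, 0.3834, 0.0914]
ee_rot: [-3.141, -0.003, 2.746]
ft_force: [0.1, -0.9, 0.5]
grip_width: 0.0811
grip_force: 0.0
```

```bash
python3 - <<'E'
from meas import *
im,d=camera("top"); cv2.imwrite("pics/end.png",cv2.resize(im[110:290,80:430],None,fx=2.25,fy=2.25,interpolation=2))
ci=camera_info("top");P=cloud(ci,d)
for n,(x,y) in dict(jar=(.4504,.193),pot=(.443,-.083),tin=(.5806,-.344),cap=(.4408,-.3463)).items():
    m=(np.hypot(P[...,0]-x,P[...,1]-y)<.035)&(P[...,2]>.018); p=P[m]; print(n,m.sum(),"z",np.percentile(p[:,2],[50,90]).round(4),"c",((p.min(0)+p.max(0))/2)[:2].round(4))
run(["board"][:0])
for q in("board","heatsink"):
    o=finder.outline_of("top",q)[0]; p=P[o["region"]&(d>0)]; print(q,((p.min(0)+p.max(0))/2).round(3),o["pixel"])
E
```

```text
jar 510 z [0.0563 0.0586] c [0.4521 0.1924]
pot 210 z [0.0275 0.0295] c [ 0.4436 -0.0837]
tin 316 z [0.0311 0.0341] c [ 0.5831 -0.3439]
cap 167 z [0.0467 0.0495] c [ 0.4409 -0.3477]
board [ 0.44  -0.194  0.009] [226.4, 320.6]
heatsink [ 0.603 -0.252  0.011] [164.9, 340.8]
```

View pics/end.png

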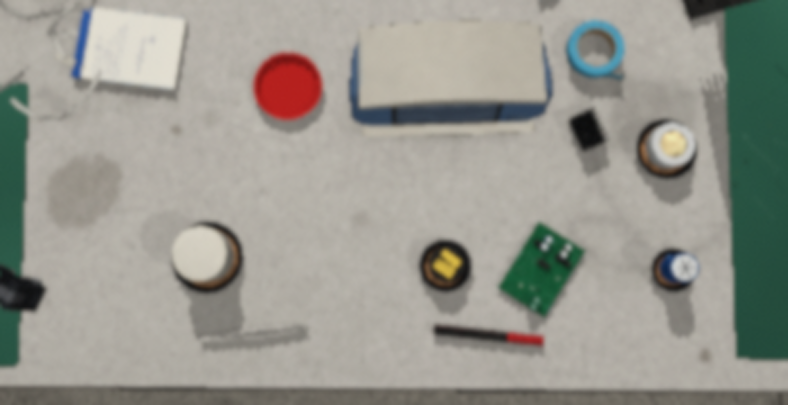

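All four stand in their own dishes: jar (205,255), pot (445,265), tin (668,147) and capacitor (677,268). Their heights match the dish floors, and the board and heat sink haven't moved.

```bash
python3 -c "
from plant import ticket
print(ticket.hand_in())"
```

```text
the job is handed in; nothing more can be done
None
```

I handed the job in: the jar, tin, pot and capacitor each stand upright and flat in their own dish, with centres measured within about 3 mm. The circuit board and heat sink did not move; the hand-in itself returned no verdict.

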